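# Zero the red leaf counter

### The job

On the gold-leaf packing bench stand two leaf counters, one with a red case and one with a blue case. The red one's book is full: turn the knob of the red counter anticlockwise (seen from above) until its pointer is back at the zero stop, then let go. Leave the knob of the blue counter as it is: that book is still being counted.

Things in the scene. Friction and masses are not known exactly. Their poses are not given: they have to be found in the camera images.
- red_knob (a joint): Turn of the red counter's knob, rad: 0 at its hard zero stop (orange needle beside the brass pin and the green tick), growing clockwise from above to 2.6; starts at 0.7 to 1.4. Vertical axis, light friction (0.05 N m), no spring: stays where left. The red case, 120 x 110 x 45 mm high, is bolted to the bench; on top a white dial 96 mm across, the knob in its middle.
- red_grip (a point): Grip point of the red counter's knob, on its axis, 76 mm above the bench. Knob: black upright bar 46 mm long, 15 mm wide, from 11 mm above this point to 19 mm below; under it a round skirt 38 mm across, 7 mm high; dial face 28 mm below this point. Turns with the knob: x along the bar, out along the needle, z up. Stop pin: 37 mm from the axis, 7 mm high.
- blue_knob (a joint): The turn of the knob of the other counter, the same in build with a blue case; same meaning. It starts between 0.7 and 2.2 and is to be left alone.
- blue_tip (a point): Tip of the blue counter's needle, 40 mm from its knob's axis, 51.5 mm above the bench. It turns with the knob: its x axis points outward along the needle, so the knob's axis is 40 mm behind it along -x.

How it is judged (in metres and radians):
At the end, for the whole second after the job is handed in: The red counter's knob is at rest within 0.175 rad (10 degrees) of its zero stop, and the blue counter's needle tip is within 10 mm (about 14 degrees) of where it started (value of joint red_knob below 0.175 rad and velocity of joint red_knob between -0.05 and 0.05 rad/s and distance of blue_tip from where it was at the start of the episode below 0.01 m); the robot touches nothing.
It fails at once if the blue counter's knob is turned: its needle tip moves more than 10 mm (about 14 degrees) (distance of blue_tip from where it was at the start of the episode above 0.01 m).
It also fails if it takes over 29 s, if anything falls off the work surface, if the arm or the gripper's body presses on something with over 40 N, if the wrist force passes 120 N, or if a joint passes its speed limit or range.

### The arm

A 6-joint arm with a two-finger parallel gripper is mounted at the origin on the work surface. World frame = base frame: x ahead of the robot, y to its left, z up, the work surface at z = 0. Lengths are in mm, angles in rad, forces in N, time in s.
With the tool pointing down it reaches from about 350 to 975 mm from the base axis. Payload 7.1 kg.
Tool frame: the origin (TCP) lies at the very end of the fingers, on their centre line; the grasp point (between the pads) lies 19 mm behind it (ctrl.tcp_to_grasp is the distance from the TCP to the grasp point, in mm); z points along the fingers, x is the direction in which the jaws open and shut, and the axes are right-handed (so a half turn about z gives the same grasp; the last joint's range is limited). The gripper opens to 88 mm and grips with 3 to 60 N. Pads are 20 mm wide; open, the fingers measure 115 mm over their backs; the gripper's body (75 mm by 178 mm) begins 61 mm behind the grasp point.
Start: joints at [-1.217, 0.423, 1.63, -0, 1.089, -0.019], TCP at [227.657, -582.046, 222.675] pointing down, gripper open.
Joint ranges: [-3, 3], [-0.9, 2.11], [0.09, 2.58], [-1.31, 4.45], [0.11, 2.69], [-2.54, 2.54]. Speed limits (rad/s): [2.39, 2.39, 3.01, 3.14, 3.14, 3.14].

### API

Orientations are given as a rotation vector (axis times angle).
In Python, from workcell import get_obs, viewer, ctrl, masks_of gives the robot as it stands. The module is installed in compiled form; this text tells all that it offers.
- The arm moves only by the shell command python3 -m inch 'ROWS'. ROWS is JSON, a list of rows, each an object of numbers: "tx", "ty", "tz": the shift along the tool's x, y, z in cm; "ax", "ay", "az": the turn, a rotation vector about the tool's x, y, z in degrees; "jaw": the opening, from 0 (shut) to 1 (fully open). In form: [{"tx": .., "ty": .., "tz": .., "ax": .., "ay": .., "az": .., "jaw": ..}, ...]. A call has 1 to 12 rows; each row shifts and turns the commanded pose from where the row before left it, along the tool's axes as they then stand; what a row does not reach is not made up. A row lasts 1/8 s, in which the tool goes at most 62.5 mm and 10.7 degrees, less where a joint would pass 70% of its speed; a pose out of reach is approached as far as the arm can. A call is refused whole if a number of a shift passes 6.25 or a number of a turn 10.7, either way. A call with a gripper value outside its range is refused whole. The fingers move at their own pace and stop on an object; the grip force is fixed at half the most. Time passes only in rows, so rows that do not move let the fingers close. It gives the time, the measured TCP pose, the force and the opening at its end, in the units of the state.
- get_obs(): the state, without advancing time (a new reading comes with each control period).
- viewer.get_image(name): name is "scene" or "side" or "wrist"; returns (picture, depth): 480x640x3 uint8, red, green, blue; 480x640 float32, mm along the optical axis (not along the pixel's ray), 0 where there is no reading.
- viewer.get_calibration(name): a dict with "fx", "fy", "cx", "cy" (pixels), "rvec" (rotation vector, rad) and "tvec" (3), from world to camera coordinates, as OpenCV has them. Camera axes: x right, y down, z forward; pixel columns grow to the right and rows downward; lengths in mm; the calibration is good to about 2 mm. A picture is of the moment at which its call begins: read the wrist's pose just before it. get_calibration takes no time and is no camera call; for the wrist camera it gives the pose at the moment of the call.
- ctrl.close_job(): hands the job in, once; it reports no verdict.
Trained networks look in the newest picture that a camera, given by its name, has taken for a name from the list of things; names that differ only in an ending like _2 or _b are one class to them, and where a whole thing is asked for, a point or a joint stands for the part that bears it (a point fixed in the world has none). Each returns a list of dicts, best first, with "score" (0 to 1); they miss things now and then, are a little off and sometimes report something else, mostly with a low value. They report only what shows in the picture. A call takes as long as a camera call.
- masks_of(camera, thing): "pixels" (480x640 bool, what is visible of it) and "location" ([column, row] in pixels, amid what is visible of it).
The state is a dict: "t": time; "qpos": joint angles; "qvel": joint speeds; "joint_torque": joint torques, N m; "ee_pos": TCP position; "orientation": TCP orientation; "ft_force": force on the tool from outside, world axes, zero at the start; "moment": the same for the moment, N m; "width": finger opening in mm.
Only numpy, scipy, OpenCV 4.12 (cv2) and the standard library are available. Lean on these libraries where they do the work, as an engineer would, in place of code of your own. Each camera call takes 0.05 s, during which the arm holds its last target. There are 200 camera calls.

## Working session

There is one attempt and no reset: what is moved stays moved. The work goes in short steps, Python scripts to look and compute and a shell command to move; the robot and the scene stay as the last step left them, time stands still between calls to the robot, and variables do not carry over. Pictures are saved under pics/ and viewed, about 8 in all and at most 12, crops included, and the job is handed in when it is done.

```bash
mkdir -p pics; cat > h.py <<'E'
import numpy as np, cv2
from workcell import get_obs, viewer, ctrl, masks_of
from scipy.spatial.transform import Rotation as R
def cal(n):
    c=viewer.get_calibration(n); Rm=R.from_rotvec(c["rvec"]).as_matrix(); return c,Rm,np.array(c["tvec"])
def at_z(c,Rm,t,uv,z):
    "world point of pixel on the plane at height z"
    uv=np.atleast_2d(uv); d=np.c_[(uv[:,0]-c["cx"])/c["fx"],(uv[:,1]-c["cy"])/c["fy"],np.ones(len(uv))]@Rm
    o=-Rm.T@t; return o+d*((z-o[2])/d[:,2])[:,None]
def save(p,n): cv2.imwrite(f"pics/{n}.png",p[...,::-1])
E
python3 - <<'E'
from h import *
ps=[]
for n in("scene","side"):
    c=cal(n); p,d=viewer.get_image(n); ps.append(p)
    print(n,"cam at",(-c[1].T@c[2]).round())
    for th in("red_knob","red_grip","blue_tip","blue_knob"):
        for m in masks_of(n,th)[:3]:
            print(th,round(m["score"],2),np.round(m["location"]),m["pixels"].sum(),at_z(*c,m["location"],76).round()[0])
save(ps[0],"scene0");save(ps[1],"side0")
o=get_obs();print(o["t"],o["ee_pos"],o["orientation"],o["width"])
E
```

```text
scene cam at [1028.  -86.  802.]
red_knob 0.92 [209. 221.] 570 [ 481. -143.   76.]
red_grip 0.9 [208. 221.] 588 [ 480. -145.   76.]
blue_tip 0.88 [384. 209.] 742 [509. 124.  76.]
blue_knob 0.74 [379. 206.] 702 [500. 118.  76.]
side cam at [546. 577. 522.]
red_knob 0.7 [361. 196.] 610 [ 468. -131.   76.]
red_grip 0.82 [360. 199.] 582 [ 470. -122.   76.]
blue_tip 0.73 [357. 308.] 779 [492. 137.  76.]
blue_tip 0.41 [360. 194.] 643 [ 469. -137.   76.]
blue_knob 0.67 [354. 310.] 804 [495. 140.  76.]
0.5 [ 227.65863881 -582.02699945  222.6315127 ] [-2.59465069e+00  1.77118430e+00  1.22574489e-04] 87.66253063797484
```

View pics/scene0.png

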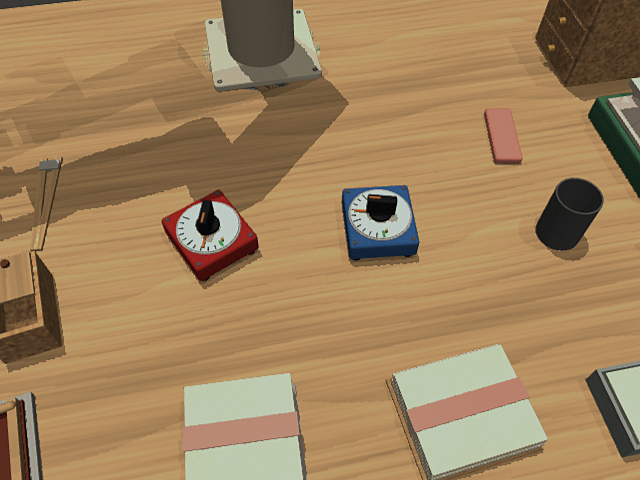

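```bash
python3 - <<'E'
import cv2
a=cv2.imread("pics/scene0.png")[170:280,150:270]; cv2.imwrite("pics/crop0.png",cv2.resize(a,None,fx=5,fy=5,interpolation=cv2.INTER_CUBIC))
E
```

```text
(no output)
```

View pics/crop0.png

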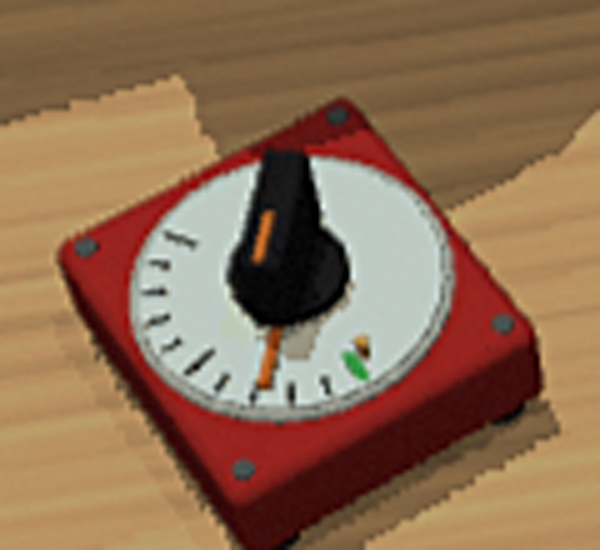

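```bash
cat >> h.py <<'E'
def dial(p,c,uv0,rad):
    "fit the white dial's outline (z=45..48) near pixel uv0; then orange pixels seen from its centre"
    hsv=cv2.cvtColor(p,cv2.COLOR_RGB2HSV); h,s,v=cv2.split(hsv)
    near=np.zeros(h.shape,np.uint8); cv2.circle(near,tuple(int(a) for a in uv0),rad,255,-1)
    w=((s<60)&(v>120)&(near>0)).astype(np.uint8)
    k=cv2.findContours(w,cv2.RETR_EXTERNAL,cv2.CHAIN_APPROX_NONE)[0]; k=max(k,key=cv2.contourArea)[:,0]
    w3=at_z(*c,k,48)[:,:2].astype(np.float32); ctr,r=cv2.minEnclosingCircle(w3)
    out=dict(ctr=np.array(ctr),r=r)
    hull=cv2.fillPoly(np.zeros_like(w),[cv2.convexHull(k)],1)>0
    for n,m,z in(("needle",(h>5)&(h<18)&(s>150)&(v>120)&hull,51.5),("green",(h>40)&(h<85)&(s>120)&hull,48)):
        q=np.argwhere(m)[:,::-1]
        if len(q)==0: continue
        g=at_z(*c,q,z)[:,:2]-ctr; rr=np.hypot(*g.T); sel=(rr>22)&(rr<44)
        a=np.degrees(np.arctan2(g[sel,1],g[sel,0])); out[n]=(np.median(a).round(1),a.std().round(1),rr[sel].max().round(),sel.sum())
    return out
E
python3 - <<'E'
from h import *
c=cal("scene");p,_=viewer.get_image("scene")
print(dial(p,c,(208,227),40))
o=get_obs();M=R.from_rotvec(o["orientation"]).as_matrix();print(M.round(3),np.degrees(np.arctan2(M[1,0],M[0,0])))
E
```

```text
{'ctr': array([ 469.08905029, -148.29943848]), 'r': 50.657894134521484, 'needle': (np.float64(-17.6), np.float64(65.8), np.float64(40.0), np.int64(23)), 'green': (np.float64(25.5), np.float64(40.3), np.float64(43.0), np.int64(12))}
[[ 0.364 -0.931  0.   ]
 [-0.931 -0.364  0.   ]
 [-0.    -0.    -1.   ]] -68.64197088255533
```

```bash
python3 -m inch '[{"tx":-2.64,"ty":-3.19},{"tx":-2.64,"ty":-3.19},{"tx":-2.64,"ty":-3.19},{"tx":-2.64,"ty":-3.19},{"tx":-2.64,"ty":-3.19},{"tx":-2.64,"ty":-3.19},{"tx":-2.64,"ty":-3.19},{"tx":-2.64,"ty":-3.19},{"tx":-2.64,"ty":-3.19},{"tx":-2.64,"ty":-3.19},{"tx":-2.64,"ty":-3.19},{"tx":-2.64,"ty":-3.19}]' && python3 -m inch '[{"az":9.75},{"az":9.75},{"az":9.75},{"az":9.75},{}]' && python3 - <<'E'
from h import *
o=get_obs();M=R.from_rotvec(o["orientation"]).as_matrix();print(o["t"],o["ee_pos"],o["qpos"],np.degrees(np.arctan2(M[1,0],M[0,0])))
c=cal("wrist");p,d=viewer.get_image("wrist");save(p,"wrist0");print(-c[1].T@c[2])
q=c[1]@np.array([469,-148,48])+c[2];print(c[0]["fx"]*q[0]/q[2]+c[0]["cx"],c[0]["fy"]*q[1]/q[2]+c[0]["cy"])
E
```

```text
$[0]: bad value
```

```bash
python3 -m inch '[{"tx":-2.64,"ty":-3.19,"tz":0,"ax":0,"ay":0,"az":0,"jaw":1}]'
```

```text
t: 0.68
ee_pos: [247.3, -547.2, 222.7]
orientation: [2.592, -1.774, 0.002]
ft_force: [0.3, 0.5, 0.7]
width: 87.7
```

```bash
python3 -m inch '[{"tx":-2.64,"ty":-3.19,"tz":0,"ax":0,"ay":0,"az":0,"jaw":1},{"tx":-2.64,"ty":-3.19,"tz":0,"ax":0,"ay":0,"az":0,"jaw":1},{"tx":-2.64,"ty":-3.19,"tz":0,"ax":0,"ay":0,"az":0,"jaw":1},{"tx":-2.64,"ty":-3.19,"tz":0,"ax":0,"ay":0,"az":0,"jaw":1},{"tx":-2.64,"ty":-3.19,"tz":0,"ax":0,"ay":0,"az":0,"jaw":1},{"tx":-2.64,"ty":-3.19,"tz":0,"ax":0,"ay":0,"az":0,"jaw":1},{"tx":-2.64,"ty":-3.19,"tz":0,"ax":0,"ay":0,"az":0,"jaw":1},{"tx":-2.64,"ty":-3.19,"tz":0,"ax":0,"ay":0,"az":0,"jaw":1},{"tx":-2.64,"ty":-3.19,"tz":0,"ax":0,"ay":0,"az":0,"jaw":1},{"tx":-2.64,"ty":-3.19,"tz":0,"ax":0,"ay":0,"az":0,"jaw":1},{"tx":-2.64,"ty":-3.19,"tz":0,"ax":0,"ay":0,"az":0,"jaw":1}]' && python3 -m inch '[{"tx":0,"ty":0,"tz":0,"ax":0,"ay":0,"az":9.75,"jaw":1},{"tx":0,"ty":0,"tz":0,"ax":0,"ay":0,"az":9.75,"jaw":1},{"tx":0,"ty":0,"tz":0,"ax":0,"ay":0,"az":9.75,"jaw":1},{"tx":0,"ty":0,"tz":0,"ax":0,"ay":0,"az":9.75,"jaw":1},{"tx":0,"ty":0,"tz":0,"ax":0,"ay":0,"az":0,"jaw":1}]' && python3 - <<'E'
from h import *
o=get_obs();M=R.from_rotvec(o["orientation"]).as_matrix();print(o["t"],o["ee_pos"],o["qpos"],np.degrees(np.arctan2(M[1,0],M[0,0])))
c=cal("wrist");p,d=viewer.get_image("wrist");save(p,"wrist0");print(-c[1].T@c[2])
q=c[1]@np.array([469,-148,48])+c[2];print(c[0]["fx"]*q[0]/q[2]+c[0]["cx"],c[0]["fy"]*q[1]/q[2]+c[0]["cy"])
E
```

```text
t: 2.05
ee_pos: [469.4, -146.4, 222.9]
orientation: [-2.595, 1.771, -0.001]
ft_force: [-0.4, 0.7, -0.1]
width: 87.8
t: 2.68
ee_pos: [468.8, -147.6, 222.8]
orientation: [-1.856, 2.534, -0.0]
ft_force: [-0.5, -0.6, 0.1]
width: 87.7
2.675 [ 468.81086902 -147.5733629   222.77181883] [-3.29180869e-01  2.26531617e-01  1.91914078e+00  6.81959573e-06
  9.95741602e-01  1.54795030e+00] -107.55190631539544
[ 546.82557511 -171.39806992  384.0981767 ]
316.96779278134807 213.5817323256649
```

View pics/wrist0.png

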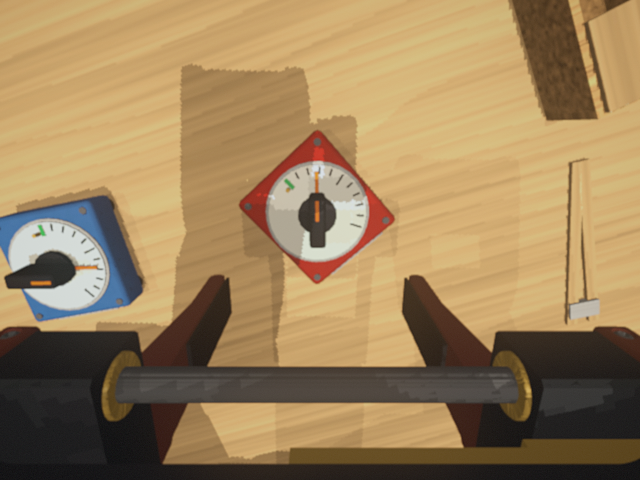

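The wrist picture shows the red dial centred at about (317,212), its needle straight up to (317,172) and the green tick at (290,185). The jaws are square to the bar. I'll fit this more exactly.

```bash
python3 - <<'E'
from h import *
c=cal("wrist");p,_=viewer.get_image("wrist")
hsv=cv2.cvtColor(p,cv2.COLOR_RGB2HSV); h,s,v=cv2.split(hsv)
ro,co=np.mgrid[:480,:640]; near=np.hypot(ro-212,co-317)<54
# dial outline: white pixels, enclosing circle on z=48
w=((s<70)&(v>100)&near).astype(np.uint8)
k=max(cv2.findContours(w,cv2.RETR_EXTERNAL,cv2.CHAIN_APPROX_NONE)[0],key=cv2.contourArea)[:,0]
ctr,r=cv2.minEnclosingCircle(at_z(*c,k,48)[:,:2].astype(np.float32)); print("dial",ctr,r)
# skirt+bar black: bar top
def ang(m,z,lo=20,hi=46):
    g=at_z(*c,np.argwhere(m)[:,::-1],z)[:,:2]-ctr; rr=np.hypot(*g.T);g=g[(rr>lo)&(rr<hi)];mm=g.mean(0);return len(g),mm.round(1),np.degrees(np.arctan2(mm[1],mm[0])).round(1)
print("needle",ang((h>5)&(h<18)&(s>150)&near&(co>310)&(co<324),51.5)); print("green",ang((h>40)&(h<85)&(s>100)&near,48))
b=(v<60)&near; q=np.argwhere(b)[:,::-1]; print("black rows/cols",q.min(0),q.max(0))
for m in masks_of("wrist","red_grip")[:2]: print(m["score"],m["location"],at_z(*c,m["location"],70))
E
```

```text
dial (469.3741149902344, -148.07603454589844) 50.50029373168945
needle (36, array([28.7, -8.5]), np.float64(-16.5))
green (29, array([36. , 16.9]), np.float64(25.2))
black rows/cols [299 194] [324 245]
0.57 [315.5, 214.3] [[ 473.83810013 -148.04037127   70.        ]]
```

```bash
python3 -m inch '[{"tx":0,"ty":0,"tz":4,"ax":0,"ay":0,"az":0,"jaw":1},{"tx":0,"ty":0,"tz":4,"ax":0,"ay":0,"az":0,"jaw":1},{"tx":0,"ty":0,"tz":4,"ax":0,"ay":0,"az":0,"jaw":1},{"tx":0,"ty":0,"tz":2.5,"ax":0,"ay":0,"az":0,"jaw":1},{"tx":0,"ty":0,"tz":1.3,"ax":0,"ay":0,"az":0,"jaw":1},{"tx":0,"ty":0,"tz":0,"ax":0,"ay":0,"az":0,"jaw":1}]'; python3 -m inch '[{"tx":0,"ty":0,"tz":0,"ax":0,"ay":0,"az":0,"jaw":0},{"tx":0,"ty":0,"tz":0,"ax":0,"ay":0,"az":0,"jaw":0},{"tx":0,"ty":0,"tz":0,"ax":0,"ay":0,"az":0,"jaw":0},{"tx":0,"ty":0,"tz":0,"ax":0,"ay":0,"az":0,"jaw":0},{"tx":0,"ty":0,"tz":0,"ax":0,"ay":0,"az":0,"jaw":0},{"tx":0,"ty":0,"tz":0,"ax":0,"ay":0,"az":0,"jaw":0}]'
```

```text
t: 3.58
ee_pos: [468.5, -147.5, 64.3]
orientation: [1.855, -2.534, -0.002]
ft_force: [-0.4, 0.6, 0.3]
width: 87.7
t: 4.32
ee_pos: [468.8, -147.5, 64.7]
orientation: [1.855, -2.536, -0.0]
ft_force: [-0.2, -0.2, 0.7]
width: 31.2
```

```bash
python3 -m inch '[{"tx":0,"ty":0,"tz":0,"ax":0,"ay":0,"az":0,"jaw":0},{"tx":0,"ty":0,"tz":0,"ax":0,"ay":0,"az":0,"jaw":0},{"tx":0,"ty":0,"tz":0,"ax":0,"ay":0,"az":0,"jaw":0},{"tx":0,"ty":0,"tz":0,"ax":0,"ay":0,"az":0,"jaw":0}]'; python3 -c "
from workcell import get_obs;print(get_obs()['moment'])"
```

```text
t: 4.82
ee_pos: [468.5, -148.0, 64.7]
orientation: [1.854, -2.535, 0.0]
ft_force: [-3.0, -4.4, 1.9]
width: 14.7
[-0.85618648  0.4187487   0.03018235]
```

```bash
python3 -m inch '[{"tx":0,"ty":0,"tz":0,"ax":0,"ay":0,"az":-6,"jaw":0},{"tx":0,"ty":0,"tz":0,"ax":0,"ay":0,"az":-6,"jaw":0},{"tx":0,"ty":0,"tz":0,"ax":0,"ay":0,"az":-6,"jaw":0},{"tx":0,"ty":0,"tz":0,"ax":0,"ay":0,"az":-6,"jaw":0},{"tx":0,"ty":0,"tz":0,"ax":0,"ay":0,"az":-6,"jaw":0},{"tx":0,"ty":0,"tz":0,"ax":0,"ay":0,"az":-6,"jaw":0},{"tx":0,"ty":0,"tz":0,"ax":0,"ay":0,"az":0,"jaw":0}]'; python3 - <<'E'
from h import *
o=get_obs();M=R.from_rotvec(o["orientation"]).as_matrix();print(o["moment"],np.degrees(np.arctan2(M[1,0],M[0,0])),o["qpos"][5])
p,_=viewer.get_image("wrist");save(cv2.resize(p[:330,150:500],None,fx=1.8,fy=1.8),"wrist1")
E
```

```text
t: 5.7
ee_pos: [468.6, -148.2, 64.7]
orientation: [2.548, -1.836, 0.0]
ft_force: [-2.0, -5.7, -0.3]
width: 14.8
[-1.01300721  0.41468051  0.09545644] -71.55188822915333 0.9198740436610733
```

View pics/wrist1.png

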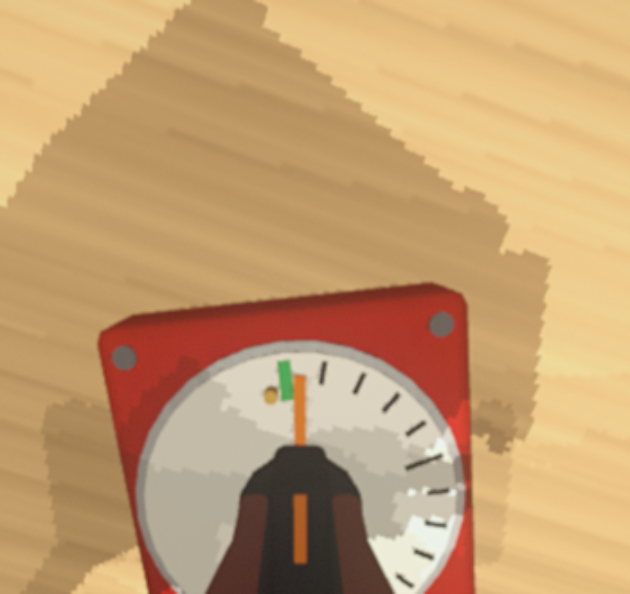

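The needle at (300,410) is about 6° short of the green tick at (287,380), with the pin just beyond it. I'll go on in small steps and watch the moment.

```bash
cat > m.py <<'E'
from h import *
o=get_obs();M=R.from_rotvec(o["orientation"]).as_matrix();print("Mz",o["moment"][2],"yaw",np.degrees(np.arctan2(M[1,0],M[0,0])))
E
python3 -m inch '[{"tx":0,"ty":0,"tz":0,"ax":0,"ay":0,"az":-2,"jaw":0},{"tx":0,"ty":0,"tz":0,"ax":0,"ay":0,"az":-2,"jaw":0},{"tx":0,"ty":0,"tz":0,"ax":0,"ay":0,"az":0,"jaw":0}]' ; python3 m.py
python3 -m inch '[{"tx":0,"ty":0,"tz":0,"ax":0,"ay":0,"az":-1.5,"jaw":0},{"tx":0,"ty":0,"tz":0,"ax":0,"ay":0,"az":0,"jaw":0}]'; python3 m.py
python3 - <<'E'
from h import *
p,_=viewer.get_image("wrist");save(cv2.resize(p[180:330,200:440],None,fx=2.5,fy=2.5),"wrist2")
E
```

```text
t: 6.12
ee_pos: [468.6, -148.2, 64.7]
orientation: [2.61, -1.747, 0.0]
ft_force: [-2.8, -6.3, 0.9]
width: 15.0
Mz 0.05999427054306389 yaw -67.59705389125436
t: 6.38
ee_pos: [468.6, -148.2, 64.7]
orientation: [2.633, -1.713, 0.0]
ft_force: [-2.7, -7.2, 0.8]
width: 14.6
Mz 0.029619378216507536 yaw -66.10261709328368
```

View pics/wrist2.png

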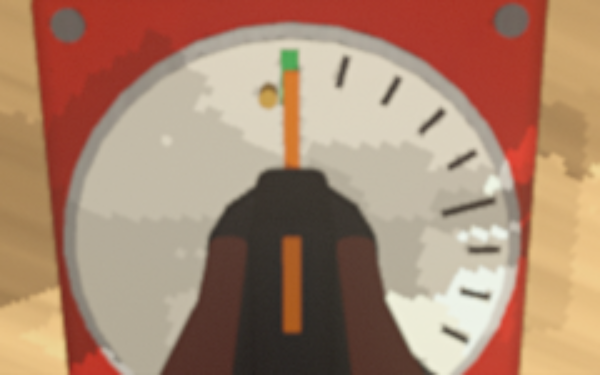

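The needle (290,110) now lies on the green tick (289,60), next to the pin. One last small nudge, then I'll release and back off.

```bash
python3 -m inch '[{"tx":0,"ty":0,"tz":0,"ax":0,"ay":0,"az":-1,"jaw":0},{"tx":0,"ty":0,"tz":0,"ax":0,"ay":0,"az":0,"jaw":0}]'; python3 m.py
python3 -m inch '[{"tx":0,"ty":0,"tz":0,"ax":0,"ay":0,"az":0,"jaw":1},{"tx":0,"ty":0,"tz":0,"ax":0,"ay":0,"az":0,"jaw":1},{"tx":0,"ty":0,"tz":0,"ax":0,"ay":0,"az":0,"jaw":1},{"tx":0,"ty":0,"tz":0,"ax":0,"ay":0,"az":0,"jaw":1},{"tx":0,"ty":0,"tz":-2,"ax":0,"ay":0,"az":0,"jaw":1},{"tx":0,"ty":0,"tz":-4,"ax":0,"ay":0,"az":0,"jaw":1},{"tx":0,"ty":0,"tz":-5,"ax":0,"ay":0,"az":0,"jaw":1},{"tx":0,"ty":0,"tz":-4,"ax":0,"ay":0,"az":0,"jaw":1},{"tx":0,"ty":0,"tz":0,"ax":0,"ay":0,"az":0,"jaw":1},{"tx":0,"ty":0,"tz":0,"ax":0,"ay":0,"az":0,"jaw":1}]'
python3 - <<'E'
from h import *
p,_=viewer.get_image("wrist");save(p,"wrist3");print(get_obs()["qvel"].round(3) if hasattr(get_obs()["qvel"],"round") else get_obs()["qvel"])
a=p[120:300,220:420];save(cv2.resize(a,None,fx=3,fy=3),"wrist3c")
s,_=viewer.get_image("scene");b=s[170:270,330:430];o=cv2.imread("pics/scene0.png")[...,::-1][170:270,330:430]
save(cv2.resize(np.hstack([o,b]),None,fx=4,fy=4),"blue")
E
```

```text
t: 6.68
ee_pos: [468.6, -148.2, 64.7]
orientation: [2.647, -1.692, 0.0]
ft_force: [-1.6, -6.5, 0.5]
width: 14.6
Mz -0.4235141656283735 yaw -65.17461787852162
t: 7.92
ee_pos: [468.2, -147.3, 214.0]
orientation: [2.647, -1.691, -0.001]
ft_force: [0.1, -0.0, -0.6]
width: 87.9
[0.001 0.011 0.003 0.001 0.002 0.001]
```

View pics/wrist3c.png

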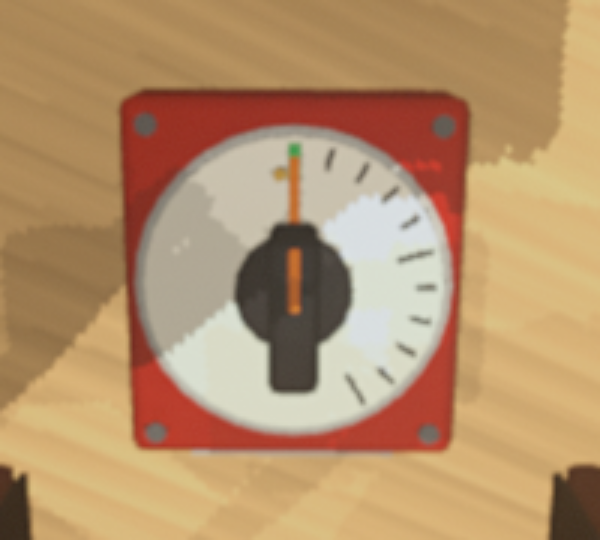

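View pics/blue.png

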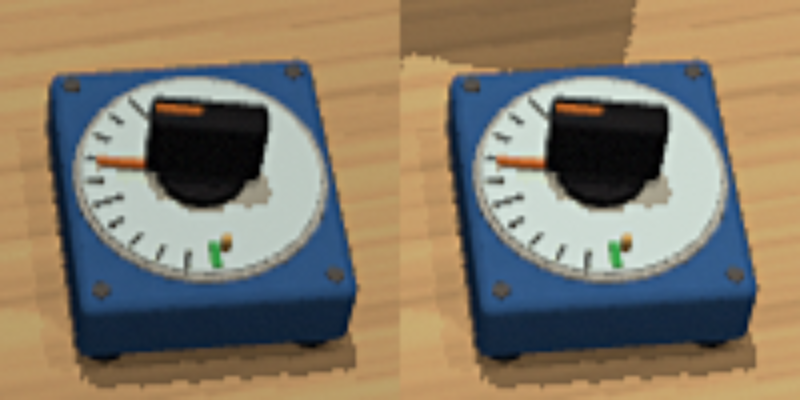

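The red needle (294,190) points straight at the green tick (294,150), next to the pin. The moment jumped to −0.42 N m on the last step, so the needle reached the stop. The blue needle looks the same before and after.

```bash
python3 -c "
from workcell import ctrl;print(ctrl.close_job())"
```

```text
the job is handed in; nothing more can be done
None
```

The red counter's knob is back at its zero stop, and the job is handed in; no verdict was reported. I gripped the bar, turned it about 42° anticlockwise, let go and raised the gripper clear, finishing at about 8 s.

- **Red knob:** in the last picture the needle lies on the green tick, beside the brass pin. The moment jumped to −0.42 N m on the final 1° step, which shows the needle had met the stop.
- **Blue knob:** the scene pictures before and after show its needle in the same place.
- **Robot:** the fingers are fully open about 150 mm above the knob, with the wrist force near 0 N.
- **Problems on the way:** the first move call was refused because its rows left out some of the keys, and nothing moved. The first angle fit from the scene camera was scattered (standard deviation up to 66°), so I worked from the wrist camera instead.

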